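# Pop the battery pack out of the sloping charger and stand it in the empty tool tray

## Task

The battery pack is latched in the sloping charger on the bench: press it straight in until the latch lets go and back off so that it springs out, then draw it out by its grip and set it down gently, standing upright, in the empty one of the two blue tool trays. Let go of it there, and leave everything else on the bench where it is.

Things in the scene. Friction and masses are not known exactly. Their poses are not given: they have to be found in the camera images.
- bay: Mouth of the charger's bay, 70 x 46 mm, sloping towards the robot. Origin at the mouth's centre, about 135 mm above the bench. z points straight out along the pack's sliding direction, 35 degrees from vertical, leaning to the robot; y is level, across the bay; x points up the slope. The rim reaches 64 mm either way along y, 35 mm along x, and nothing of the charger rises above the mouth's plane.
- dock: The whole charger: grey housing on a black 200 x 150 mm foot, fixed to the bench; origin at the centre of the housing's underside.
- pack_mid (a point): The battery pack, at its centre: a stepped black plastic block 68 x 44 mm (60 x 44 at its foot), 110 mm long, with a ribbed grip on its outer end; 154 mm overall, 0.25 to 0.45 kg. z points from foot to rib; this point is 77 mm from the flat foot. At the start it is latched in the bay, its axes along the bay's; the latch holds it against pulling.
- pack_grip (a point): Centre of the pack's grip rib, same axes: 28 mm thick (y), 40 mm wide (x), 44 mm high (z). The rib's top is 22 mm above this point, the pack's flat 68 x 44 mm shoulder 22 mm below it, the foot 132 mm below it. It lies 39 mm outside the mouth while latched, about 68 mm once sprung out, when 64 mm of the pack is still in the bay and slides out freely.
- ejector (a joint): Sprung plate under the pack, along the bay's axis, m: 0 while the pack is latched, negative pressed in, -0.011 at the stop, 0.030 sprung out. Pressing takes 8 to 18 N; the latch lets go for good 4 to 9 mm in, so press about 10 mm, by the rib's top. The spring then drives the pack out 30 mm as soon as one backs off, and holds it there.
- tray_empty: Blue steel tool tray with nothing in it, fixed: 200 mm (x) by 150 mm (y) outside, walls 4 mm thick and 45 mm high, floor 4 mm thick. Origin at the centre of its underside, on the bench; z up.
- tray_tools: A second tray of the same make and size, holding a wrench and a screwdriver; origin likewise. Not to be used.
- wrench: Steel wrench 150 mm long lying in the second tray; leave alone.
- screwdriver: Screwdriver 150 mm long lying in the second tray; leave alone.
- bottle: White plastic bottle 60 mm across, 170 mm high, standing on the bench, origin at the centre of its underside; leave alone.
- jar: Glass jar 70 mm across, 75 mm high, standing on the bench, origin at the centre of its underside; leave alone.
- mug: White mug 80 mm across, 90 mm high, standing on the bench, origin at the centre of its underside; leave alone.
- hammer: Hammer 280 mm long lying on the bench; leave alone.
- socket: Large steel wrench socket, a plain cylinder 44 mm across, 60 mm high, standing on the bench, origin at the centre of its underside; leave alone.
There are look-alikes about, which are no part of the job. What is shaped like the part that bears pack_mid but green or purple is not meant.

How it is judged:
On the way, in this order (a step that is already met when the one before it is completed fails the run):
1. the pack is pressed inward, at least about 3 mm past its latched place (z of pack_grip in the frame of bay below 0.036 m), for 0.04 s.
2. the pack has sprung out at least 20 mm and nothing of the robot touches it (z of pack_grip in the frame of bay between 0.058 and 0.085 m and distance between pack_grip and bay below 0.085 m and contact force between the fingers and pack below 0.3 N), for 0.1 s.
3. the pack is drawn right out of the bay (distance between pack_grip and bay above 0.135 m), for 0.1 s.
At the end, for the whole second after the job is handed in: The pack stands upright (within 0.1 rad) and at rest on the floor of the empty tray, wholly inside its walls (its grip 130 to 142 mm above the tray's underside and within 75 mm by 50 mm of its middle), and is let go (x of pack_grip in the frame of tray_empty between -0.075 and 0.075 m and y of pack_grip in the frame of tray_empty between -0.05 and 0.05 m and z of pack_grip in the frame of tray_empty between 0.13 and 0.142 m and angle between pack_grip's own z axis and vertical below 0.1 rad and linear speed of pack below 0.02 m/s); the robot touches nothing.
It fails at once if a loose bystander on the bench or in the tray of tools is shifted by more than 50 mm (distance of any of wrench, screwdriver, bottle, jar, mug, hammer, socket from where it was at the start of the episode above 0.05 m).
It fails at once if the pack is dropped or flung into the tray: it moves faster than 0.5 m/s within about 30 mm of standing on the floor of the empty tray (x of pack_grip in the frame of tray_empty between -0.1 and 0.1 m and y of pack_grip in the frame of tray_empty between -0.075 and 0.075 m and z of pack_grip in the frame of tray_empty below 0.166 m and linear speed of pack above 0.5 m/s).
It also fails if it takes over 54 s, if anything falls off the work surface, if the arm or the gripper's body presses on something with over 40 N, if the wrist force passes 120 N, or if a joint passes its speed limit or range.

## Robot

A 6-joint arm with a two-finger parallel gripper is mounted at the origin on the work surface. World frame = base frame: x ahead of the robot, y to its left, z up, the work surface at z = 0. Lengths are in m, angles in rad, forces in N, time in s.
With the tool pointing down it reaches from about 0.425 to 0.925 m from the base axis. Payload 12.5 kg.
Tool frame: the origin (TCP) lies midway between the tips of the shut fingers; the grasp point (between the pads) lies 19 mm behind it (ctrl.pinch_z is the distance from the TCP to the grasp point, in m); z points along the fingers, y is the line along which they close (so a half turn about z gives the same grasp; the last joint's range is limited). The gripper opens to 85 mm and grips with 20 to 120 N. Pads are 22 mm wide; open, the fingers measure 114 mm over their backs; the gripper's body (76 mm by 85 mm) begins 54 mm behind the grasp point. The pads swing forward as they close: fully open they stand 13 mm farther back than shut.
Start: joints at [1.107, 0.491, 1.559, -0, 1.092, -0.106], TCP at [0.219, 0.585, 0.231] pointing down, gripper open.
Joint ranges: [-3.1, 3.1], [-0.84, 2.19], [0.05, 2.79], [-1.13, 4.28], [0.06, 2.93], [-2.69, 2.69]. Speed limits (rad/s): [2.22, 2.22, 2.79, 3.14, 3.14, 3.14].

## Interface

Orientations are given as a rotation vector (axis times angle).
In Python, from plant import ctrl gives the robot as it stands.
- The arm moves only by the shell command python3 -m pendant 'ROWS' [FORCE]. ROWS is JSON, one flat list of numbers, 7 for each row, row after row: the gripper command: -1 is shut, 1 is fully open, values between are in proportion, then the shift along the tool's x, y, z in cm, then the turn, a rotation vector about the tool's x, y, z in degrees. A call has 1 to 20 rows; each row is the pose to reach, as a shift and turn from the pose commanded when the call began, along the tool's axes at that moment; what a row does not reach only later rows make up. A row lasts 1/8 s, in which the tool goes at most 62.5 mm and 10.7 degrees, less where a joint would pass 70% of its speed; a pose out of reach is approached as far as the arm can. A call with a gripper value outside its range is refused whole. The fingers move at their own pace and stop on an object; FORCE is the grip in N (left out, the last holds). Time passes only in rows, so rows that repeat a pose let the fingers close. It gives the time, the measured TCP pose, the force, the opening and the grip force at its end, in the units of the state.
- ctrl.state(): the state, without advancing time (a new reading comes with each control period).
- ctrl.snapshot(name): name is "scene" or "top"; returns a dict with "frame" (384x512x3 uint8, red, green, blue), "depth" (384x512 float32, m along the optical axis (not along the pixel's ray), 0 where there is no reading), "fov_y" (degrees; the focal length in pixels is half the picture's height over the tangent of half this angle, whatever the lens; pixels are square), "cx", "cy" (the principal point, pixels), "pose" (4x4, takes a point from camera to world coordinates). Camera axes: x right, y down, z forward; pixel columns grow to the right and rows downward; lengths in m; the calibration is good to about 2 mm. A picture is of the moment at which its call begins.
- ctrl.finish_job(): hands the job in; it is judged then, once.
The state is a dict: "t": time; "q": joint angles; "qd": joint speeds; "tau": joint torques, N m; "eef_pos": TCP position; "tcp_rot": TCP orientation; "ft_force": force on the tool from outside, world axes, zero at the start; "wrist_torque": the same for the moment, N m; "grip_width": finger opening in m; "grasp_force": force on a finger pad.
Only numpy, scipy, OpenCV 4.12 (cv2) and the standard library are available. Lean on these libraries where they do the work, as an engineer would, in place of code of your own. Each camera call takes 0.05 s, during which the arm holds its last target. There are 200 camera calls.

## Working session

There is one attempt and no reset: what is moved stays moved. The work goes in short steps, Python scripts to look and compute and a shell command to move; the robot and the scene stay as the last step left them, time stands still between calls to the robot, and variables do not carry over. Pictures are saved under pics/ and viewed, at most 10 in all, crops included, and the job is handed in when it is done.

```bash
mkdir -p pics; ls
cat > h.py <<'E'
import numpy as np, cv2
from plant import ctrl
from scipy.spatial.transform import Rotation as R
def snap(n):
    s=ctrl.snapshot(n); return s
def cloud(s):
    d=s["depth"]; h,w=d.shape; f=h/2/np.tan(np.radians(s["fov_y"])/2)
    v,u=np.mgrid[:h,:w]; P=np.stack([(u-s["cx"])/f*d,(v-s["cy"])/f*d,d],-1)
    T=np.array(s["pose"]); W=P@T[:3,:3].T+T[:3,3]; W[d==0]=np.nan
    return W
E
python3 - <<'E'
from h import *
for n in("scene","top"):
    s=snap(n); cv2.imwrite(f"pics/{n}0.png",cv2.resize(s["frame"][...,::-1],(800,600)))
    np.savez(f"{n}0.npz",W=cloud(s),frame=s["frame"]); print(n,s["fov_y"],s["cx"],s["cy"],np.round(s["pose"],3))
print(ctrl.state(),ctrl.pinch_z)
E
```

```text
pics
scene 48.48955497719919 248.07758222143482 195.74087413226346 [[ 0.753  0.457 -0.473  1.117]
 [ 0.657 -0.503  0.561 -0.73 ]
 [ 0.019 -0.733 -0.679  0.974]
 [ 0.     0.     0.     1.   ]]
top 55.55699560086044 254.02234882506085 186.0558533458242 [[-0.004 -0.998  0.064  0.444]
 [-1.     0.004  0.004  0.009]
 [-0.004 -0.064 -0.998  1.333]
 [ 0.     0.     0.     1.   ]]
{'t': 0.1, 'q': array([ 1.10738592e+00,  4.91474222e-01,  1.55939255e+00, -3.65055220e-05,
        1.09167650e+00, -1.05604338e-01]), 'qd': array([-0.00027366, -0.00070202, -0.00286593,  0.00052796,  0.00212313,
        0.00069498]), 'tau': array([ 2.29252953e-03, -6.19451523e+01, -2.62034243e+01, -1.23691748e-04,
        2.87826282e-03,  4.85922487e-05]), 'eef_pos': array([0.2187885 , 0.58524493, 0.23080035]), 'tcp_rot': array([-5.58979064e-01, -3.09122364e+00,  1.44738156e-03]), 'ft_force': array([ 1.04523195, -0.54535329,  0.21932517]), 'wrist_torque': array([-0.02182317,  0.05664148,  0.01194993]), 'grasp_force': 0.0, 'grip_width': 0.08562223942483933} 0.0187
```

View pics/scene0.png

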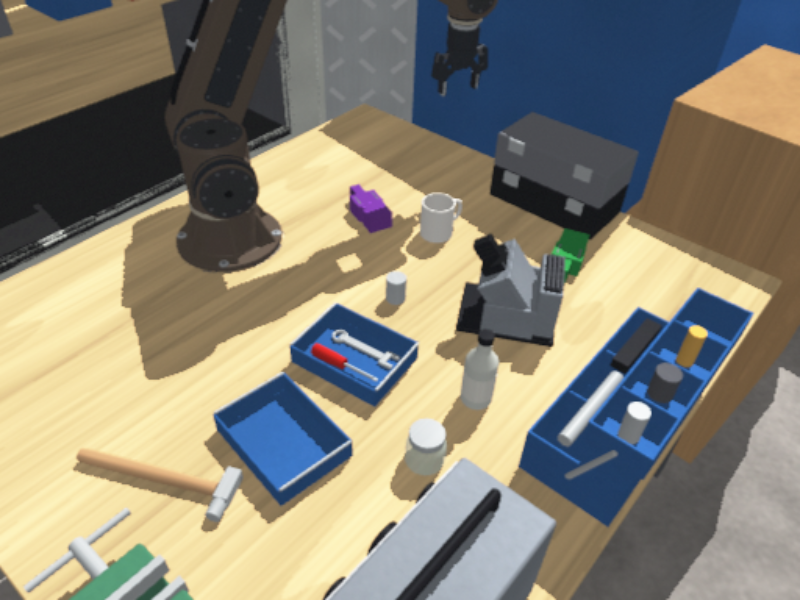

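View pics/top0.png

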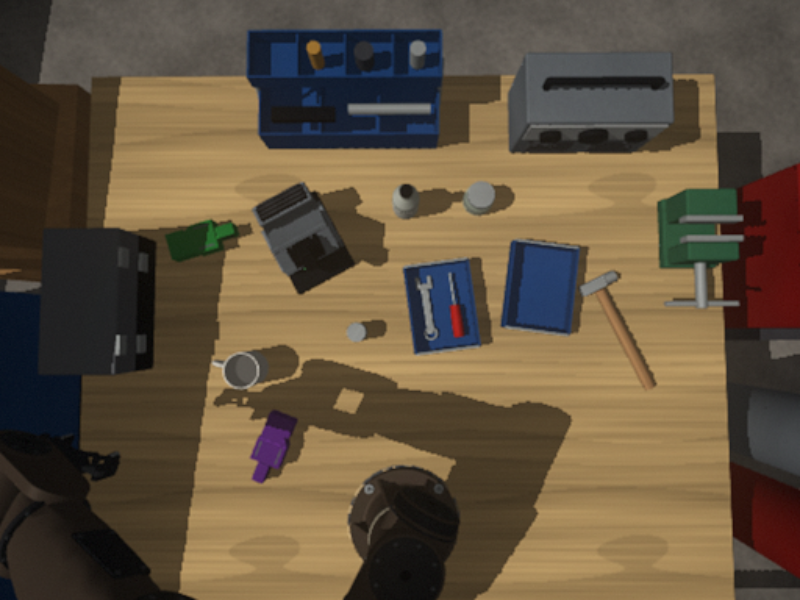

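The scene view shows three pack-shaped things: the black one in the charger at scene (490,250) / top (305,250), a green one at scene (572,250), and a purple one at scene (370,208). The black one in the sloping charger is meant, because the others are look-alikes by colour. The empty tray is at top (540,287) and the tool tray at (442,305).

```bash
cat > m.py <<'E'
from h import *
S=np.load("scene0.npz");T=np.load("top0.npz")
# tray: blue pixels in top, region
W=T["W"];F=T["frame"].astype(int)
k=.64
m=np.zeros(F.shape[:2],bool); m[int(225*k):int(345*k),int(490*k):int(590*k)]=1
b=m&(W[...,2]>.025)&(W[...,2]<.06)&(F[...,2]>F[...,0]+5)
print("tray",cv2.minAreaRect(W[b][:,:2].astype(np.float32)),b.sum(),np.nanmedian(W[b][:,2]))
# charger clouds
P=[];C=[]
for D,(r0,r1,c0,c1) in((S,(215,350,450,570)),(T,(175,300,245,360))):
    sl=np.s_[int(r0*k):int(r1*k),int(c0*k):int(c1*k)]
    w=D["W"][sl].reshape(-1,3); P.append(w);C.append(D["frame"][sl].reshape(-1,3).astype(int))
for n,w,c in zip("ST",P,C):
    # normals ransac: plane w/ tilt 35 deg
    ok=np.isfinite(w[:,0])&(w[:,2]>.05)&(w[:,2]<.3); w=w[ok];c=c[ok]; g=c.sum(1)
    best=0;rng=np.random.default_rng(0)
    for i in range(20000):
        a=w[rng.choice(len(w),3,False)]; nn=np.cross(a[1]-a[0],a[2]-a[0]); L=np.linalg.norm(nn)
        if L<2e-5: continue
        nn/=L; nn*=np.sign(nn[2])
        if abs(np.degrees(np.arccos(nn[2]))-35)>6: continue
        I=abs((w-a[0])@nn)<.003
        if I.sum()>best: best=I.sum();bi=I
    q=w[bi];cen=q.mean(0);nn=np.linalg.svd(q-cen)[2][2];nn*=np.sign(nn[2])
    print(n,len(w),best,"n",nn,"tilt",np.degrees(np.arccos(nn[2])),"az",np.degrees(np.arctan2(nn[1],nn[0])),cen,"col",c[bi].mean(0))
    z=np.array([0,0,1]);zb=nn;yb=np.cross(z,zb);yb/=-np.linalg.norm(yb);xb=np.cross(yb,zb)
    B=np.c_[xb,yb,zb]; l=(w-cen)@B
    print("xb",xb,"yb",yb,"plane ext",np.percentile(l[bi],[1,99],axis=0).round(3).tolist())
    o=(l[:,2]>.045)&(l[:,2]<.08);print("rib",o.sum(),np.percentile(l[o],[2,50,98],axis=0).round(3).tolist())
    print("histz",np.histogram(l[:,2],np.arange(-.05,.1,.005)))
s=S["frame"][120:230,270:370];t=T["frame"][110:195,155:235]
cv2.imwrite("pics/crop.png",np.hstack([cv2.resize(s,(400,440),interpolation=2),cv2.resize(t,(400,440),interpolation=2)])[...,::-1])
E
python3 m.py
```

```text
tray ((0.5344785451889038, -0.3135630190372467), (0.15142279863357544, 0.19903069734573364), 82.36906433105469) 344 0.04210566306365793
S 2629 323 n [0.56707663 0.32020148 0.75887753] tilt 40.634657159694875 az 29.451372166465294 [0.659634   0.1900317  0.13434209] col [ 93.73993808  97.26625387 101.88235294]
xb [-0.6608103  -0.37312847  0.65123337] yb [ 0.4916847  -0.87077331 -0.        ] plane ext [[-0.122, -0.099, -0.003], [0.084, 0.218, 0.003]]
rib 275 [[-0.08, -0.089, 0.046], [-0.063, -0.023, 0.055], [-0.049, 0.027, 0.067]]
histz (array([ 60,  61,  79,  89,  93, 113, 125, 199, 219, 259, 266, 212,  80,
        31,  30,  31,  52,  63,  60,  82,  61,  81,  30,  21,   0,   0,
         0,   0,   0,   0]), array([-5.00000000e-02, -4.50000000e-02, -4.00000000e-02, -3.50000000e-02,
       -3.00000000e-02, -2.50000000e-02, -2.00000000e-02, -1.50000000e-02,
       -1.00000000e-02, -5.00000000e-03, -2.77555756e-17,  5.00000000e-03,
        1.00000000e-02,  1.50000000e-02,  2.00000000e-02,  2.50000000e-02,
        3.00000000e-02,  3.50000000e-02,  4.00000000e-02,  4.50000000e-02,
        5.0
[... 656 characters left out ...]
227,  17,  42,
       116,  17,   8,   6,   9,   5,   8,   5,  47,  59,   1,   0,   0,
         0,   0,   0,   0]), array([-5.00000000e-02, -4.50000000e-02, -4.00000000e-02, -3.50000000e-02,
       -3.00000000e-02, -2.50000000e-02, -2.00000000e-02, -1.50000000e-02,
       -1.00000000e-02, -5.00000000e-03, -2.77555756e-17,  5.00000000e-03,
        1.00000000e-02,  1.50000000e-02,  2.00000000e-02,  2.50000000e-02,
        3.00000000e-02,  3.50000000e-02,  4.00000000e-02,  4.50000000e-02,
        5.00000000e-02,  5.50000000e-02,  6.00000000e-02,  6.50000000e-02,
        7.00000000e-02,  7.50000000e-02,  8.00000000e-02,  8.50000000e-02,
        9.00000000e-02,  9.50000000e-02,  1.00000000e-01]))
```

View pics/crop.png

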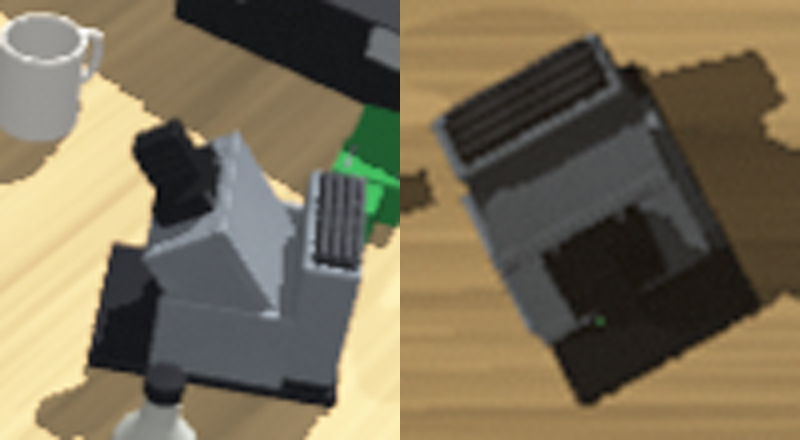

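The crop confirms it: the black pack sits in the grey charger with its rib at scene-crop (165,155) and top-crop (600,260). The green pack lies behind it, apart. Next I compute the frames and the first move.

```bash
cat > g.py <<'E'
from h import *
zb=np.array([-.5055,-.2684,.82]);az=np.arctan2(zb[1],zb[0]);t=np.radians(35)
zb=np.array([np.sin(t)*np.cos(az),np.sin(t)*np.sin(az),np.cos(t)])
yb=np.array([zb[1],-zb[0],0]);yb/=np.linalg.norm(yb);xb=np.cross(yb,zb)
B=np.c_[xb,yb,zb];O=np.array([.61328,.20662,.13873])
def rel(p,Rt,p0=None,R0=None):
    """row from state pose to target, cm & deg"""
    s=ctrl.state(); p0=s["eef_pos"] if p0 is None else p0; R0=R.from_rotvec(s["tcp_rot"]) if R0 is None else R0
    return np.round(R0.inv().apply(p-p0)*100,2),np.round(np.degrees((R0.inv()*Rt).as_rotvec()),1)
def toolR(y,z):
    return R.from_matrix(np.c_[np.cross(y,z),y,z])
E
python3 - <<'E'
from g import *
for n in("scene","top"):
    D=np.load(n+"0.npz");l=(D["W"].reshape(-1,3)-O)@B
    o=(l[:,2]>.054)&(l[:,2]<.07)&(abs(l[:,0])<.04)&(abs(l[:,1])<.04)
    print(n,o.sum(),l[o].mean(0).round(4),np.percentile(l[o],[2,98],axis=0).round(4).tolist())
    o=(l[:,2]>.012)&(l[:,2]<.022)&(abs(l[:,0])<.05)&(abs(l[:,1])<.05)
    print(" shoulder",o.sum(),l[o].mean(0).round(4),np.percentile(l[o],[2,98],axis=0).round(4).tolist())
print("yb",yb,"xb",xb,"zb",zb,R.from_rotvec(ctrl.state()["tcp_rot"]).as_matrix().round(2).tolist())
top=O+B@[0,0,.061]
for s in(1,-1): print(s,top,rel(top+.08*zb,toolR(s*yb,-zb)))
E
```

```text
scene 74 [-0.0025 -0.0007  0.0589] [[-0.0221, -0.0133, 0.0543], [0.0152, 0.0167, 0.0622]]
 shoulder 108 [-0.0003 -0.0122  0.0164] [[-0.0246, -0.0317, 0.0123], [0.018, 0.0317, 0.0212]]
top 107 [-0.0044  0.0024  0.0605] [[-0.0247, -0.0109, 0.0552], [0.0144, 0.016, 0.0644]]
 shoulder 161 [-0.0024  0.0018  0.0169] [[-0.0269, -0.0307, 0.0125], [0.0164, 0.0358, 0.0208]]
yb [-0.46895507  0.88322202  0.        ] xb [0.72349312 0.38414551 0.57357644] zb [-0.50659534 -0.26898158  0.81915204] [[-0.94, 0.35, -0.0], [0.35, 0.94, -0.0], [0.0, -0.0, -1.0]]
1 [0.58237768 0.19021212 0.18869827] (array([-44.85, -27.71,  -2.32]), array([-14.8, -32.9, -46.9]))
-1 [0.58237768 0.19021212 0.18869827] (array([-44.85, -27.71,  -2.32]), array([-39.9,  18. , 126.6]))
```

```bash
python3 -m pendant '[-1,0,0,-3,0,0,0, -1,-22,-14,-4,-7,-16,-23, -1,-44.8,-27.7,-2.3,-14.8,-32.9,-46.9, -1,-44.8,-27.7,-2.3,-14.8,-32.9,-46.9, -1,-44.8,-27.7,-2.3,-14.8,-32.9,-46.9, -1,-44.8,-27.7,-2.3,-14.8,-32.9,-46.9, -1,-44.8,-27.7,-2.3,-14.8,-32.9,-46.9, -1,-44.8,-27.7,-2.3,-14.8,-32.9,-46.9, -1,-44.8,-27.7,-2.3,-14.8,-32.9,-46.9, -1,-44.8,-27.7,-2.3,-14.8,-32.9,-46.9, -1,-44.8,-27.7,-2.3,-14.8,-32.9,-46.9, -1,-44.8,-27.7,-2.3,-14.8,-32.9,-46.9, -1,-44.8,-27.7,-2.3,-14.8,-32.9,-46.9, -1,-44.8,-27.7,-2.3,-14.8,-32.9,-46.9]'
python3 - <<'E'
from g import *
p=O+B@[-.004,.0015,.061+.02]
print(rel(p,toolR(yb,-zb)),ctrl.state()["q"])
E
```

```text
t: 1.85
eef_pos: [0.541, 0.1692, 0.254]
tcp_rot: [-0.614, 2.467, 0.194]
ft_force: [-0.0, -0.5, 0.7]
grip_width: -0.0002
grasp_force: 0.0
(array([0.34, 0.06, 6.01]), array([ 0., -0., -0.])) [ 0.08343798  0.23849076  2.05390733  0.70242648  0.35717769 -2.57814416]
```

```bash
python3 -m pendant '[-1,0,0,0,0,0,90, -1,0,0,0,0,0,90, -1,0,0,0,0,0,90, -1,0,0,0,0,0,90, -1,0,0,0,0,0,90, -1,0,0,0,0,0,90, -1,0,0,0,0,0,90, -1,0,0,0,0,0,90, -1,0,0,0,0,0,90, -1,0,0,0,0,0,179.9, -1,0,0,0,0,0,179.9, -1,0,0,0,0,0,179.9, -1,0,0,0,0,0,179.9, -1,0,0,0,0,0,179.9, -1,0,0,0,0,0,179.9, -1,0,0,0,0,0,179.9, -1,0,0,0,0,0,179.9, -1,0,0,0,0,0,179.9, -1,0,0,0,0,0,179.9]'
python3 - <<'E'
from g import *
p=O+B@[-.004,.0015,.061+.015]
print(rel(p,toolR(-yb,-zb)),ctrl.state()["q"])
s=snap("scene");cv2.imwrite("pics/s1.png",cv2.resize(s["frame"][90:240,240:400],(800,600)[:2],interpolation=2)[...,::-1][:,:800])
E
```

```text
t: 4.22
eef_pos: [0.5407, 0.1701, 0.2543]
tcp_rot: [-2.779, -0.698, -0.877]
ft_force: [0.0, -0.1, 0.7]
grip_width: 0.0
grasp_force: 0.0
(array([-0.39,  0.03,  6.52]), array([-0.1, -0. ,  0.2])) [0.08510308 0.23792022 2.05380468 0.70267148 0.357155   0.56060884]
```

View pics/s1.png

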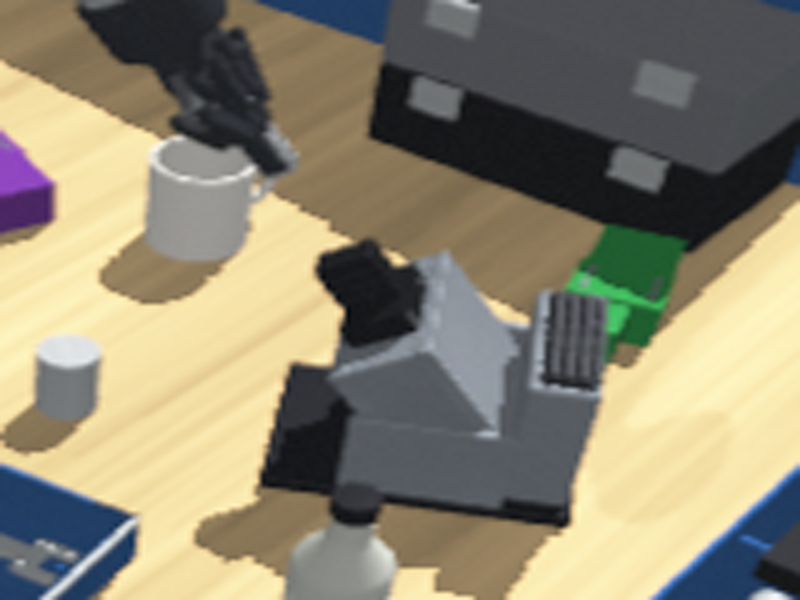

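The shut fingertips (270,150) point along the slope at the rib top (350,265), so I advance and press.

```bash
python3 -m pendant '[-1,-0.4,0,3,0,0,0, -1,-0.4,0,6,0,0,0, -1,-0.4,0,7.2,0,0,0, -1,-0.4,0,7.8,0,0,0, -1,-0.4,0,8.2,0,0,0, -1,-0.4,0,8.5,0,0,0, -1,-0.4,0,8.5,0,0,0]'
python3 - <<'E'
from g import *
s=ctrl.state();print("local",(s["eef_pos"]-O)@B,"F",s["ft_force"]@B)
E
```

```text
t: 5.15
eef_pos: [0.5818, 0.1901, 0.1835]
tcp_rot: [-2.78, -0.695, -0.881]
ft_force: [-5.0, -4.6, 8.4]
grip_width: -0.0001
grasp_force: 5.4
local [-0.00342949  0.00016641  0.05707465] F [-0.5635084  -1.72307016 10.67301201]
```

```bash
python3 -m pendant '[-1,0,0,0.2,0,0,0, -1,0,0,0.4,0,0,0, -1,0,0,0.55,0,0,0, -1,0,0,0.55,0,0,0]'
python3 - <<'E'
from g import *
s=ctrl.state();print("local",(s["eef_pos"]-O)@B,"F",s["ft_force"]@B)
E
```

```text
t: 5.65
eef_pos: [0.5846, 0.1914, 0.1793]
tcp_rot: [-2.78, -0.695, -0.882]
ft_force: [-4.5, -5.4, 9.2]
grip_width: 0.0
grasp_force: 5.9
local [-3.28098645e-03  9.40657840e-06  5.18414194e-02] F [-0.05099071 -2.61023693 11.28135478]
```

```bash
python3 -m pendant '[-1,0,0,0.1,0,0,0, -1,0,0,0.2,0,0,0, -1,0,0,0.2,0,0,0]'
python3 - <<'E'
from g import *
s=ctrl.state();print("local",(s["eef_pos"]-O)@B,"F",s["ft_force"]@B)
E
```

```text
t: 6.02
eef_pos: [0.5856, 0.1919, 0.1778]
tcp_rot: [-2.78, -0.695, -0.882]
ft_force: [-6.7, -5.4, 9.8]
grip_width: -0.0004
grasp_force: 6.4
local [-3.25138418e-03 -1.46406883e-05  4.99355095e-02] F [-1.34400368 -1.64115619 12.87713727]
```

Near the stop. I back off now, well clear of the 30 mm of travel, and open the gripper.

```bash
python3 -m pendant '[-1,0,0,-2,0,0,0, -1,0,0,-6,0,0,0, -1,0,0,-10,0,0,0, -0.5,0,0,-12,0,0,0, 1,0,0,-12,0,0,0, 1,0,0,-12,0,0,0, 1,0,0,-12,0,0,0, 1,0,0,-12,0,0,0, 1,0,0,-12,0,0,0]'
python3 - <<'E'
from g import *
for n in("scene","top"):
    s=snap(n);l=(cloud(s).reshape(-1,3)-O)@B
    o=(l[:,2]>.075)&(l[:,2]<.11)&(abs(l[:,0])<.04)&(abs(l[:,1])<.035)
    print(n,o.sum(),l[o].mean(0).round(4),np.percentile(l[o],[2,50,98],axis=0).round(4).tolist())
    cv2.imwrite(f"pics/{n}2.png",cv2.resize(s["frame"][70:240,240:400] if n=="scene" else s["frame"][90:210,140:270],(600,600),interpolation=2)[...,::-1])
p=O+B@[-.004,.0015,.068-.0187+.004]
print(rel(p,toolR(-yb,-zb)),ctrl.state()["eef_pos"])
E
```

```text
t: 7.15
eef_pos: [0.5247, 0.1602, 0.2741]
tcp_rot: [-2.78, -0.695, -0.877]
ft_force: [-0.6, 1.0, -0.4]
grip_width: 0.0853
grasp_force: 0.0
scene 113 [-0.005  -0.0046  0.0851] [[-0.0265, -0.0149, 0.0759], [-0.0047, -0.0082, 0.0868], [0.0126, 0.0126, 0.0904]]
top 124 [-0.0058  0.0001  0.0885] [[-0.0282, -0.0129, 0.0772], [-0.0052, -0.0, 0.0894], [0.0117, 0.0137, 0.0942]]
(array([ 0.02, -0.1 , 11.51]), array([-0. , -0. ,  0.1])) [0.5246677  0.16018248 0.27428509]
```

View pics/scene2.png

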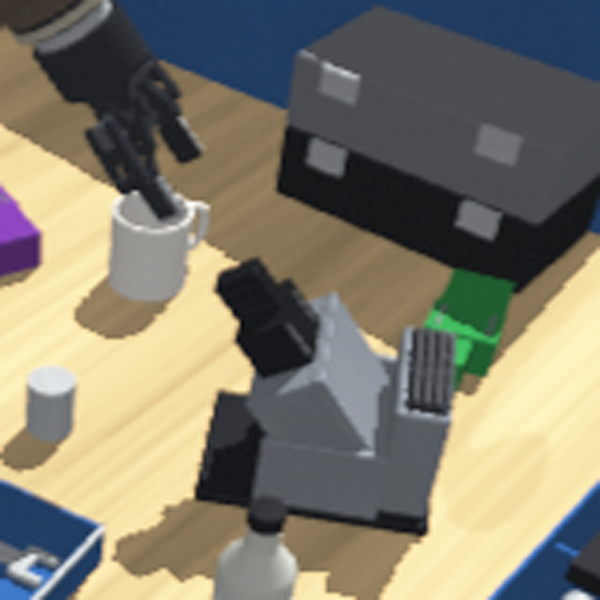

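The pack has sprung out, with its rib at (255,290) and gripper fingers clear above it. Now the grasp.

```bash
python3 -m pendant '[1,0,0,5,0,0,0, 1,0,0,9,0,0,0, 1,0,0,11,0,0,0, 1,0,0,11.4,0,0,0, -1,0,0,11.4,0,0,0, -1,0,0,11.4,0,0,0, -1,0,0,11.4,0,0,0, -1,0,0,11.4,0,0,0, -1,0,0,11.4,0,0,0, -1,0,0,11.4,0,0,0]' 50
python3 - <<'E'
from g import *
s=ctrl.state();print("local",(s["eef_pos"]-O)@B,"F",s["ft_force"]@B,s["q"])
E
```

```text
t: 8.5
eef_pos: [0.5825, 0.1908, 0.1821]
tcp_rot: [-2.779, -0.694, -0.88]
ft_force: [-3.7, -1.6, 7.2]
grip_width: 0.0274
grasp_force: 53.0
local [-0.00352801  0.00048852  0.05535663] F [0.86995248 0.34082807 8.19191959] [0.12232421 0.41162778 2.03672155 1.08101781 0.23488117 0.19604336]
```

```bash
python3 -m pendant '[-1,0,0,-1,0,0,0, -1,0,0,-3,0,0,0, -1,0,0,-5,0,0,0, -1,0,0,-7,0,0,0, -1,0,0,-9,0,0,0, -1,0,0,-11,0,0,0, -1,0,0,-11,0,0,0, -1,0,0,-11,0,0,0]' 60
python3 - <<'E'
from g import *
st=ctrl.state();print("local",(st["eef_pos"]-O)@B,st["q"],st["ft_force"])
p,Rt=st["eef_pos"],R.from_rotvec(st["tcp_rot"])
s=snap("scene");l=Rt.inv().apply(cloud(s).reshape(-1,3)-p)  # pack below: tool z up to +.113
o=(l[:,2]>.02)&(l[:,2]<.16)&(abs(l[:,0])<.06)&(abs(l[:,1])<.06)
print(np.percentile(l[o],[1,99],axis=0).round(3))
cv2.imwrite("pics/s3.png",cv2.resize(s["frame"][50:230,220:400],(600,600),interpolation=2)[...,::-1])
# upright: at present position, tilt to down about yb; then tray
d=np.array([0,0,-1.]);Rd=toolR(-yb,d)
print("upright here, +10cm",rel(p+[0,0,.10],Rd))
yt=np.radians(-7.6)
for a in np.arange(0,4)*np.pi/2:
    y=np.array([np.cos(yt+a),np.sin(yt+a),0]);T=toolR(y,d)
    print(np.degrees(a),"from upright",rel(np.array([.5345,-.3136,.30]),T,p+[0,0,.10],Rd))
E
```

```text
t: 9.5
eef_pos: [0.5267, 0.1613, 0.2707]
tcp_rot: [-2.78, -0.694, -0.877]
ft_force: [0.3, -0.4, -3.5]
grip_width: 0.0269
grasp_force: 59.6
local [-0.0044083   0.00055542  0.16416755] [0.06669364 0.19091803 2.06395156 0.65760557 0.39414913 0.59802492] [ 0.26398475 -0.39872822 -3.4538949 ]
[[-0.024 -0.033  0.021]
 [ 0.022  0.036  0.118]]
upright here, +10cm (array([ 5.74,  0.01, -8.21]), array([  0. , -35. ,   0.1]))
0.0 from upright (array([-21.58,  42.31,   7.07]), array([  0. ,   0. , -54.4]))
90.0 from upright (array([-21.58,  42.31,   7.07]), array([   0. ,    0. , -144.4]))
180.0 from upright (array([-21.58,  42.31,   7.07]), array([ -0. ,  -0. , 125.6]))
270.0 from upright (array([-21.58,  42.31,   7.07]), array([-0. ,  0. , 35.6]))
```

View pics/s3.png

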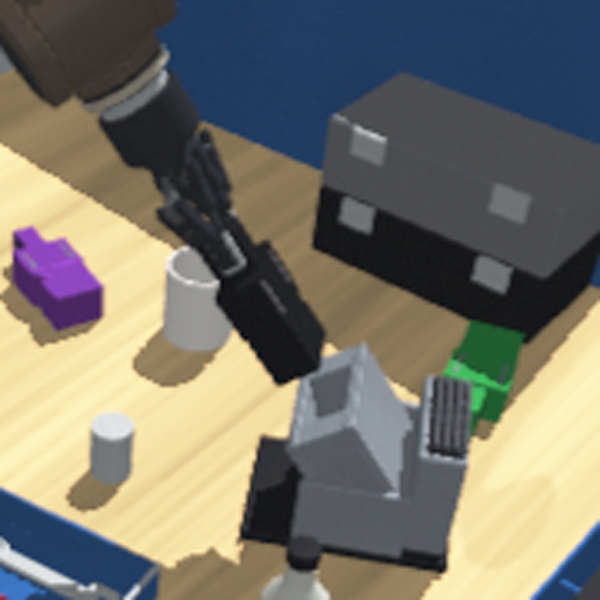

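The pack is out of the bay and straight in the fingers, with its foot at (295,370). Now I lift it upright.

```bash
python3 -m pendant '[-1,0,0,-4,0,0,0, -1,2,0,-6,0,-8,0, -1,4,0,-7,0,-17,0, -1,5,0,-8,0,-26,0, -1,5.7,0,-8.2,0,-35,0, -1,5.7,0,-8.2,0,-35,0, -1,5.7,0,-8.2,0,-35,0]'
python3 - <<'E'
from g import *
d=np.array([0,0,-1.]);a=np.radians(-7.6+270);st=ctrl.state();print(st["q"])
print(rel(np.array([.5345,-.3136,.32]),toolR(np.array([np.cos(a),np.sin(a),0]),d)))
E
```

```text
t: 10.42
eef_pos: [0.5261, 0.1613, 0.3698]
tcp_rot: [-3.047, -0.762, -0.002]
ft_force: [-0.9, -0.3, -3.6]
grip_width: 0.0273
grasp_force: 60.5
[1.77205924e-01 2.69307362e-01 1.53576187e+00 5.71537423e-04
 1.33501287e+00 1.25798224e+00]
(array([-21.61,  42.3 ,   4.94]), array([-0. , -0.1, 35.7]))
```

```bash
python3 -m pendant '[-1,-2,4,0,0,0,3, -1,-4,8,0,0,0,7, -1,-6.5,12.7,0,0,0,11, -1,-9,17.6,0,0,0,15, -1,-11.5,22.5,0,0,0,19, -1,-14,27.4,0,0,0,23, -1,-16.5,32.3,0,0,0,27, -1,-18.5,36.2,1.5,0,0,30, -1,-20,39.2,3,0,0,33, -1,-21,41.2,4,0,0,35, -1,-21.6,42.3,4.9,0,-0.1,35.7, -1,-21.6,42.3,4.9,0,-0.1,35.7, -1,-21.6,42.3,4.9,0,-0.1,35.7]'
python3 - <<'E'
from g import *
st=ctrl.state();p,Rt=st["eef_pos"],R.from_rotvec(st["tcp_rot"]);print(p,Rt.as_matrix().round(3).tolist())
for n in("scene","top"):
    s=snap(n);W=cloud(s).reshape(-1,3);l=Rt.inv().apply(W-p)
    o=(l[:,2]>.008)&(l[:,2]<.14)&(abs(l[:,0])<.06)&(abs(l[:,1])<.05)
    q=l[o];print(n,o.sum(),np.percentile(q,[1,99],axis=0).round(4).tolist(), "foot",np.sort(q[:,2])[-8:].round(4))
    f=s["frame"].reshape(-1,3).astype(int)
    t=(abs(W[:,0]-.5345)<.13)&(abs(W[:,1]+.3136)<.11)&(W[:,2]>.03)&(W[:,2]<.055)&(f[:,2]>f[:,0]+5)
    print(" tray",cv2.minAreaRect(W[t][:,:2].astype(np.float32)))
    if n=="scene": cv2.imwrite("pics/s4.png",cv2.resize(s["frame"][120:330,100:330],(657,600),interpolation=2)[...,::-1])
E
```

```text
t: 12.05
eef_pos: [0.5347, -0.3129, 0.323]
tcp_rot: [3.134, -0.208, 0.001]
ft_force: [0.6, 1.1, -1.6]
grip_width: 0.0272
grasp_force: 60.7
[ 0.53473505 -0.3129146   0.32298702] [[0.991, -0.132, 0.0], [-0.132, -0.991, -0.001], [0.0, 0.001, -1.0]]
scene 1271 [[-0.0245, -0.0336, 0.0083], [0.0219, 0.0335, 0.1189]] foot [0.12   0.12   0.1201 0.1201 0.1203 0.1205 0.1208 0.1209]
 tray ((0.536243200302124, -0.31441277265548706), (0.15063276886940002, 0.2056591808795929), 81.98065185546875)
top 148 [[-0.0266, -0.0345, 0.0092], [0.0173, -0.0135, 0.1207]] foot [0.1156 0.1157 0.1168 0.1185 0.119  0.1191 0.1222 0.124 ]
 tray ((0.5344961285591125, -0.3134520649909973), (0.14884330332279205, 0.1999729424715042), 82.03939819335938)
```

View pics/s4.png

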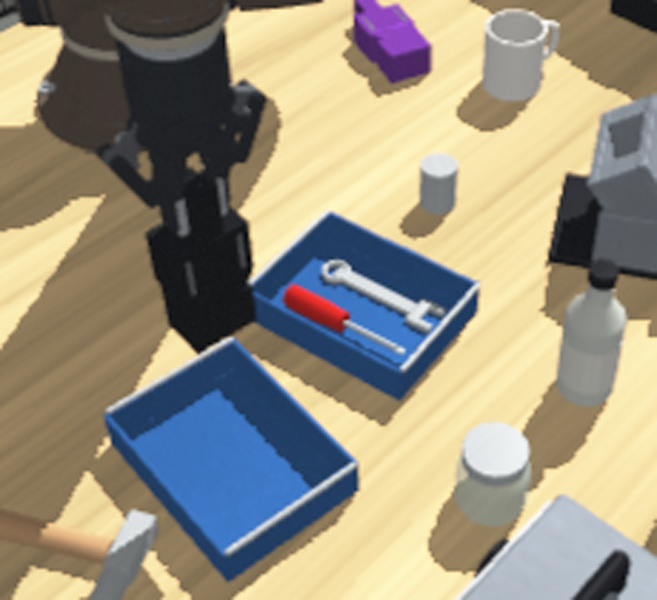

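The pack hangs upright above the empty tray, foot at (205,340) in the view and about 120 mm below the TCP. I lower it.

```bash
python3 -m pendant '[-1,0,0,3,0,0,0, -1,0,0,7,0,0,0, -1,0,0,11,0,0,0, -1,0,0,14,0,0,0, -1,0,0,16,0,0,0, -1,0,0,17.5,0,0,0, -1,0,0,18.3,0,0,0, -1,0,0,18.8,0,0,0, -1,0,0,19.2,0,0,0, -1,0,0,19.4,0,0,0, -1,0,0,19.4,0,0,0]'
```

```text
t: 13.52
eef_pos: [0.5344, -0.314, 0.1285]
tcp_rot: [3.134, -0.21, -0.0]
ft_force: [-0.4, 0.1, -2.6]
grip_width: 0.0272
grasp_force: 60.7
```

```bash
python3 -m pendant '[-1,0,0,0.1,0,0,0, -1,0,0,0.2,0,0,0, -1,0,0,0.3,0,0,0, -1,0,0,0.4,0,0,0, -1,0,0,0.4,0,0,0]'
```

```text
t: 14.15
eef_pos: [0.5344, -0.314, 0.1246]
tcp_rot: [3.134, -0.21, -0.0]
ft_force: [-0.2, 0.3, 0.1]
grip_width: 0.0271
grasp_force: 61.2
```

```bash
python3 -m pendant '[-1,0,0,0.1,0,0,0, -1,0,0,0.1,0,0,0, -1,0,0,0.1,0,0,0]'
```

```text
t: 14.52
eef_pos: [0.5347, -0.314, 0.1245]
tcp_rot: [3.133, -0.21, 0.001]
ft_force: [0.2, 1.8, 7.9]
grip_width: 0.0272
grasp_force: 62.3
```

Seated, with 8 N upward. I open gradually, then rise.

```bash
python3 -m pendant '[-0.2,0,0,-0.05,0,0,0, 0,0,0,-0.05,0,0,0, 0.3,0,0,-0.05,0,0,0, 0.6,0,0,-0.05,0,0,0, 1,0,0,-0.05,0,0,0, 1,0,0,-0.05,0,0,0, 1,0,0,-0.05,0,0,0, 1,0,0,-2,0,0,0, 1,0,0,-5,0,0,0, 1,0,0,-10,0,0,0, 1,0,0,-15,0,0,0, 1,0,0,-18,0,0,0, 1,0,0,-18,0,0,0]'
python3 - <<'E'
from g import *
for n in("scene","top"):
    s=snap(n);W=cloud(s).reshape(-1,3)
    o=(abs(W[:,0]-.5345)<.06)&(abs(W[:,1]+.3136)<.06)&(W[:,2]>.06)&(W[:,2]<.2)
    q=W[o];t=q[q[:,2]>.145];print(n,"rib top",t.mean(0),np.percentile(q[:,2],99))
    if n=="scene": cv2.imwrite("pics/s5.png",cv2.resize(s["frame"][120:330,100:330],(657,600),interpolation=2)[...,::-1])
E
```

```text
t: 16.15
eef_pos: [0.5349, -0.3141, 0.3059]
tcp_rot: [3.131, -0.21, 0.005]
ft_force: [-0.0, -0.5, -0.2]
grip_width: 0.0853
grasp_force: 0.0
scene rib top [ 0.53712328 -0.31523259  0.15585805] 0.1597315962683398
top rib top [ 0.53039921 -0.30919491  0.1567532 ] 0.1626113580965604
```

View pics/s5.png

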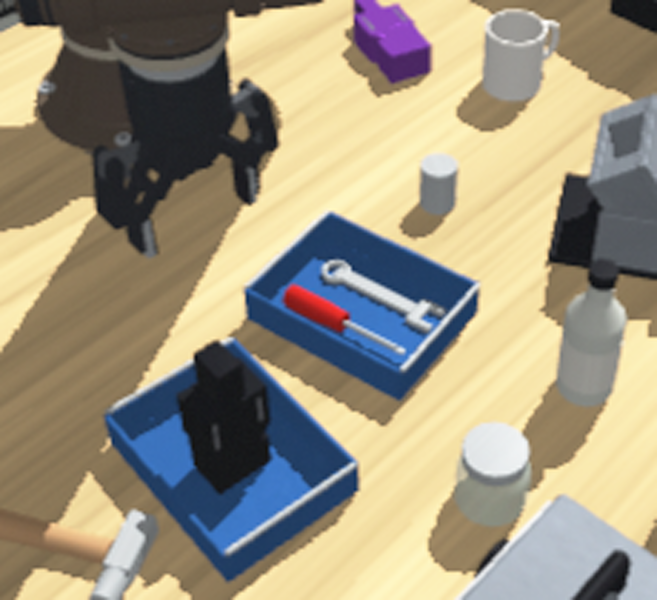

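The pack stands upright in the middle of the empty tray at (225,425), released, with the gripper clear and nothing else moved.

```bash
python3 -c "
from plant import ctrl
print(ctrl.finish_job())"
```

```text
the job is handed in; nothing more can be done
None
```

The battery pack was pressed to release the latch, drawn out, and set down and let go upright in the middle of the empty tray. No bystander looked moved in the last picture. The job is handed in, but no verdict was returned.

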